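# Close up the porcelain jar rack

## Robot

A 7-joint arm with a two-finger parallel gripper is mounted at the origin on the work surface. World frame = base frame: x ahead of the robot, y to its left, z up, the work surface at z = 0. Lengths are in m, angles in rad, forces in N, time in s.
With the tool pointing down it reaches from about 0.35 to 0.9 m from the base axis. Payload 8.1 kg.
Tool frame: the origin (TCP) lies at the very end of the fingers, on their centre line; the grasp point (between the pads) lies 19 mm behind it; z points along the fingers, y is the line along which they close (so a half turn about z gives the same grasp; the last joint's range is limited). The gripper opens to 92 mm and grips with 3 to 60 N. Pads are 19 mm wide; open, the fingers measure 130 mm over their backs; the gripper's body (75 mm by 190 mm) begins 47 mm behind the grasp point.
Start: joints at [-1.366, 0.434, 0.025, 1.573, -0.012, 1.134, -0.075], TCP at [0.189, 0.596, 0.227] pointing down, gripper open.
Joint ranges: [-2.62, 2.62], [-0.44, 2.09], [-1.27, 1.32], [0.08, 2.57], [-1.32, 4.46], [0.12, 2], [-2.74, 2.74]. Speed limits (rad/s): [2.22, 2.22, 3.01, 3.01, 3.14, 3.14, 3.14].

## Interface

Orientations are given as a rotation vector (axis times angle).
In Python, from cell import readout, cams, job gives the robot as it stands.
- The arm moves only by the tool drive_tool, never from a script. Its argument "commands" is a list of rows, each a list of 3 entries, a list of its own where there are three numbers: the turn, a rotation vector about the tool's x, y, z in rad, then the shift along the tool's x, y, z in cm, then the gripper's target within -1 to 1 (fully open at 1, half-way at 0, shut at -1). A call has 1 to 20 rows; each row is the pose to reach, as a shift and turn from the pose commanded when the call began, along the tool's axes at that moment; what a row does not reach only later rows make up. A row lasts 1/12 s, in which the tool goes at most 41.7 mm and 7.16 degrees, less where a joint would pass 70% of its speed; a pose out of reach is approached as far as the arm can. A call with a gripper value outside its range is refused whole. The fingers move at their own pace and stop on an object; "newtons" is the grip in N (left out, the last holds). Time passes only in rows, so rows that repeat a pose let the fingers close. It gives the time, the measured TCP pose, the force, the opening and the grip force at its end, in the units of the state.
- readout.observe(): the state, without advancing time (a new reading comes with each control period).
- cams.get_image(name): name is "side" or "top" or "wrist"; returns the picture (384x512x3 uint8, blue, green, red); there is no depth.
- cams.camera_info(name): a dict with "camera_matrix" (3x3 intrinsics, pixels), "R" (3x3) and "t" (3): a world point X has camera coordinates R X + t. Camera axes: x right, y down, z forward; pixel columns grow to the right and rows downward; lengths in m; the calibration is good to about 2 mm. A picture is of the moment at which its call begins: read the wrist's pose just before it. camera_info takes no time and is no camera call; for the wrist camera it gives the pose at the moment of the call.
- job.sign_off(): hands the job in; it is judged then, once.
The state is a dict: "clock": time; "joints": joint angles; "dq": joint speeds; "joint_efforts": joint torques, N m; "position": TCP position; "ee_rot": TCP orientation; "force": force on the tool from outside, world axes, zero at the start; "ft_torque": the same for the moment, N m; "width": opening from 0.0 (shut) to 1.0 (fully open); "gripper_force": force on a finger pad.
Only numpy, scipy, OpenCV 4.12 (cv2) and the standard library are available. Lean on these libraries where they do the work, as an engineer would, in place of code of your own. Each camera call takes 0.05 s, during which the arm holds its last target. There are 200 camera calls.

## Task

Close up the porcelain jar rack at the end of the job: stand the two small jars that were left out on the bench back in the two empty wells of the rack's row, then set the dust cover over the row and press it straight down until both end clips snap over it. Keep pressing the cover firmly down after the snap and finish like that, with the robot still pushing on it. Leave everything else on the bench where it is.

Things in the scene. Friction and masses are not known exactly. Their poses are not given: they have to be found in the camera images.
- rack: Black plastic jar rack, fixed, on a base plate 74 x 218 mm, 6 mm thick; origin at the centre of the underside on the bench, y along the row, z up. On it a block 44 mm wide (x), 170 mm long (y), whose 9 mm high walls (tops 15 mm above the bench, chamfered outside) form four wells 38 x 38 mm, centres at y = -63, -21, 21, 63 mm. Finger room is across the row (x), not along it.
- rack_plate: The rack's black base plate, part of the rack, 74 x 218 x 6 mm; origin and axes as rack. The cover's rim rests on its top face, and the final push is felt here.
- row_mid (a point): Middle of the rack's row, on the top face of the base plate, 6 mm above the bench; axes as rack. The centre of the cover's lower rim comes here when the cover is home.
- gap_a_floor (a point): Centre of the floor of one of the two empty wells (round grey felt pad), 6 mm above the bench. Which wells are empty varies. A jar stands in a well with 3 mm to spare all round and rises 35 mm above the well walls.
- gap_b_floor (a point): Centre of the floor of the other empty well (round grey felt pad), 6 mm above the bench.
- jar_a_mid (a point): Small porcelain jar, white plastic with a black screw cap of the same width, a plain upright cylinder 32 mm in diameter and 44 mm tall, foot edge bevelled 2.5 mm, 50 g (varies). This point is at its centre, 22 mm up. One of the two left out on the bench; the two are alike and either may go in either empty well.
- jar_b_mid (a point): Small porcelain jar, white plastic with a black screw cap of the same width, a plain upright cylinder 32 mm in diameter and 44 mm tall, foot edge bevelled 2.5 mm, 50 g (varies). This point is at its centre, 22 mm up. The other one left out on the bench.
- jar_c_mid (a point): Small porcelain jar, white plastic with a black screw cap of the same width, a plain upright cylinder 32 mm in diameter and 44 mm tall, foot edge bevelled 2.5 mm, 50 g (varies). This point is at its centre, 22 mm up. Already standing in a well of the rack; leave it there.
- jar_d_mid (a point): Small porcelain jar, white plastic with a black screw cap of the same width, a plain upright cylinder 32 mm in diameter and 44 mm tall, foot edge bevelled 2.5 mm, 50 g (varies). This point is at its centre, 22 mm up. Already standing in a well of the rack; leave it there.
- cover_rim (a point): Grey plastic dust cover, 140 g (varies), standing on the bench right way up: a hood 56 mm wide (x), 182 mm long (y), 52 mm tall, walls 3 mm, 48 mm high inside; both ends alike. This point is the centre of its lower rim, z up. It fits over the rack's block with 3 mm to spare all round and its rim rests on the base plate. A wedge rib outside each end wall snaps under a clip of the rack.
- cover_handle (a point): Middle of the cover's handle, 67 mm above the rim; axes as cover_rim. The handle is an upright bar on the middle of the cover's flat top, 14 mm thick (x), 66 mm long (y), 30 mm high, its top 82 mm above the rim; grip it across its thickness.
- clip_left (a joint): Sprung clip at the rack's +y end, rad: 0 = upright, grows outward (0.25 as the cover's rib passes). 24 mm wide, 30 mm above the plate, flared top. The two clips resist from when the cover's rim is 14 mm above the plate; the push grows to 9 to 16 N at about 6 mm, then suddenly drops as they spring back (one may go first) and the rim meets the plate. After that 10 to 20 N is a firm push.
- clip_right (a joint): The same clip on the rack's -y end.
- bottle_mid (a point): Bystander: a white bottle like the jars but bigger, 44 mm in diameter and 80 mm tall, standing near the left-out jars; this point is at its centre, 40 mm up.
- palette: Bystander: flat ceramic mixing palette with a short handle, 9 mm thick, about 135 x 150 mm, fixed.
- cast: Bystander: plaster dental cast, about 62 x 70 x 40 mm, loose.
- brush: Bystander: wooden brush lying on the bench, 180 mm long, loose.
- marker: Bystander: white marker lying on the bench, 130 mm long, loose.
- spatula: Bystander: slim steel spatula lying on the bench, 175 mm long, loose.
Mind the look-alikes: they are no part of the job. Leave any green or yellow look-alike of the part that bears jar_b_mid alone.

How it is judged:
On the way, in this order (a step that is already met when the one before it is completed fails the run):
1. both left-out jars stand in the two empty wells, let go (((horizontal distance between jar_a_mid and gap_a_floor below 0.0055 m and angle between each of jar_a_mid, jar_b_mid's own z axis and vertical below 0.08 rad and z of jar_a_mid in the frame of rack between 0.025 and 0.0325 m and horizontal distance between jar_b_mid and gap_b_floor below 0.0055 m and z of jar_b_mid in the frame of rack between 0.025 and 0.0325 m) or (horizontal distance between jar_a_mid and gap_b_floor below 0.0055 m and angle between each of jar_a_mid, jar_b_mid's own z axis and vertical below 0.08 rad and z of jar_a_mid in the frame of rack between 0.025 and 0.0325 m and horizontal distance between jar_b_mid and gap_a_floor below 0.0055 m and z of jar_b_mid in the frame of rack between 0.025 and 0.0325 m)) and contact force between the fingers and jar_a below 0.2 N and contact force between the fingers and jar_b below 0.2 N), for 0.2 s.
2. the cover is down over the row with both clips snapped over its ribs (z of cover_rim in the frame of rack below 0.0085 m and horizontal distance between cover_rim and row_mid below 0.005 m and angle between the z axis of cover_rim and the z axis of rack, either way round below 0.025 rad and value of joint each of clip_left, clip_right below 0.2 rad), for 0.2 s.
At the end, for the whole second after the job is handed in: Left-out jars upright within 5.5 mm of the empty wells' centres, the other two within 8 mm of where they were; cover rim within 2.5 mm of the plate, level, centred within 5 mm, clips sprung back (under 0.2 rad), robot still pressing: over 6 N cover on base plate, over 3 N fingers on cover (all of step 2 and ((horizontal distance between jar_a_mid and gap_a_floor below 0.0055 m and angle between each of jar_a_mid, jar_b_mid's own z axis and vertical below 0.08 rad and z of jar_a_mid in the frame of rack between 0.025 and 0.0325 m and horizontal distance between jar_b_mid and gap_b_floor below 0.0055 m and z of jar_b_mid in the frame of rack between 0.025 and 0.0325 m) or (horizontal distance between jar_a_mid and gap_b_floor below 0.0055 m and angle between each of jar_a_mid, jar_b_mid's own z axis and vertical below 0.08 rad and z of jar_a_mid in the frame of rack between 0.025 and 0.0325 m and horizontal distance between jar_b_mid and gap_a_floor below 0.0055 m and z of jar_b_mid in the frame of rack between 0.025 and 0.0325 m)) and distance of each of jar_c_mid, jar_d_mid from where it was at the start of the episode below 0.008 m and angle between each of jar_c_mid, jar_d_mid's own z axis and vertical below 0.08 rad and contact force between cover and rack_plate above 6 N and contact force between the fingers and cover above 3 N); the arm keeps its last pose, push and grip.
It fails at once if the bottle is moved by more than 30 mm or tipped over (distance of bottle_mid from where it was at the start of the episode above 0.03 m or angle between bottle_mid's own z axis and vertical above 0.8 rad).
It fails at once if the cast, brush, marker or spatula is moved by more than 30 mm (distance of any of cast, brush, marker, spatula from where it was at the start of the episode above 0.03 m).
It fails at once if a jar is tipped over (angle between any of jar_a_mid, jar_b_mid, jar_c_mid, jar_d_mid's own z axis and vertical above 0.8 rad).
It also fails if it takes over 70 s, if anything falls off the work surface, if the arm or the gripper's body presses on something with over 40 N, if the wrist force passes 120 N, or if a joint passes its speed limit or range.

## Working session

There is one attempt and no reset: what is moved stays moved. The work goes in short steps, Python scripts to look and compute and a tool call to move; the robot and the scene stay as the last step left them, time stands still between calls to the robot, and variables do not carry over. Pictures are saved under pics/ and viewed, at most 10 in all, crops included, and the job is handed in when it is done.

Besides the shell and the picture viewer there is one more tool, called as name(argument=value, ...), one argument or row to a line, values as JSON. drive_tool: Moves the arm, as the interface text tells. Its arguments: {"type":"object","properties":{"commands":{"type":"array"},"newtons":{"type":"number"}},"required":["commands"]}

```bash
ls; mkdir -p pics
python3 - <<'E'
from cell import readout,cams
import cv2
s=readout.observe(); print({k:s[k] for k in('clock','position','ee_rot','width','force')})
for n in('top','side'):
    cv2.imwrite(f'pics/{n}0.png',cams.get_image(n)); i=cams.camera_info(n); print(n,i)
E
```

```text
pics
{'clock': 0.0, 'position': array([0.18925309, 0.59512921, 0.22595905]), 'ee_rot': array([-4.81655773e-01, -3.10437491e+00,  2.39655376e-03]), 'width': 1.0027767061801245, 'force': array([ 0.37170057, -0.2785735 , -0.49693226])}
top {'camera_matrix': array([[363.39548033,   0.        , 258.5956824 ],
       [  0.        , 363.39548033, 193.30637746],
       [  0.        ,   0.        ,   1.        ]]), 'R': array([[-8.50433210e-03, -9.99963765e-01,  3.80994776e-04],
       [-9.97543239e-01,  8.45725066e-03, -6.95410713e-02],
       [ 6.95353293e-02, -9.71459127e-04, -9.97579017e-01]]), 't': array([0.00537243, 0.57683858, 1.06490146])}
side {'camera_matrix': array([[482.36838227,   0.        , 256.46312247],
       [  0.        , 482.36838227, 184.30405095],
       [  0.        ,   0.        ,   1.        ]]), 'R': array([[ 0.86845839, -0.49574133, -0.00453368],
       [-0.34854595, -0.60404163, -0.7166934 ],
       [ 0.35255601,  0.6239986 , -0.69737365]]), 't': array([-0.49886283,  0.26046056,  0.97169066])}
```

View pics/top0.png

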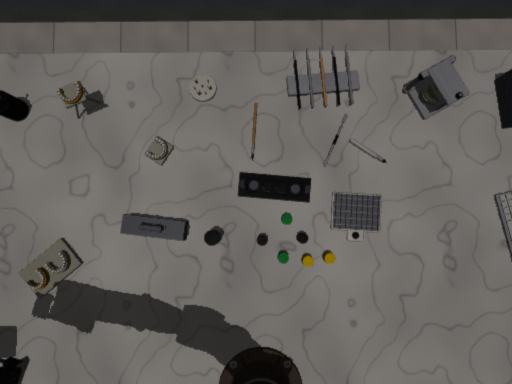

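View pics/side0.png

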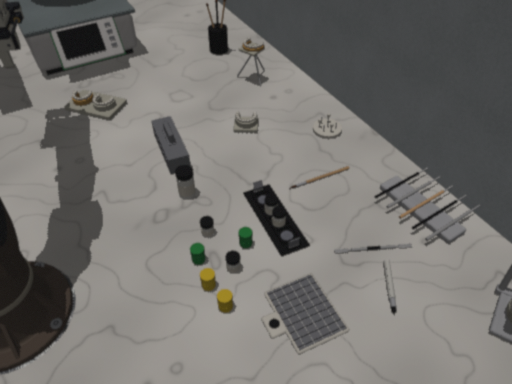

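The top view shows the rack at about (275,187), with grey pads near (254,185) and (296,188). The left-out jars are at (262,239) and (302,237), the bottle at (213,236) and the cover at (155,226). The green and yellow look-alikes are next to the jars. I'll work out rough positions and get a sharper crop.

```bash
cat > h.py <<'E'
import numpy as np,cv2
from scipy.spatial.transform import Rotation as Ro
from cell import readout,cams
def pix2w(info,uv,z):
    K,R,t=info['camera_matrix'],info['R'],info['t']
    d=R.T@np.linalg.inv(K)@np.array([uv[0],uv[1],1.]); c=-R.T@t
    return c+d*(z-c[2])/d[2]
def w2pix(info,X):
    p=info['camera_matrix']@(info['R']@np.array(X,float)+info['t']); return p[:2]/p[2]
def tool(X=None,yaw=None):
    """shift in tool axes (cm) to bring TCP to X, and turn to point down with tool y along yaw"""
    s=readout.observe(); R=Ro.from_rotvec(s['ee_rot']); print('pos',s['position'].round(4),'clock',s['clock'],'F',s['force'].round(2))
    if X is not None: print('shift cm',(R.inv().apply(np.array(X)-s['position'])*100).round(2))
    best=None
    if yaw is not None:
        for k in(0,np.pi):
            y=np.array([np.cos(yaw+k),np.sin(yaw+k),0]); z=np.array([0,0,-1.]); M=np.c_[np.cross(y,z),y,z]
            print('turn',(R.inv()*Ro.from_matrix(M)).as_rotvec().round(4))
E
python3 - <<'E'
from h import *
i=cams.camera_info('top')
for n,uv,z in [('padA',(254,185),.006),('padB',(296,188),.006),('jar1',(262,239),.044),('jar2',(302,237),.044),('bottle',(213,236),.06),('coverL',(123,215),.052),('handle',(152,227),.082),('g1',(287,218),.04),('g2',(283,257),.04),('y1',(308,261),.04)]: print(n,pix2w(i,uv,z).round(3))
w=cams.camera_info('wrist');print(w)
s=readout.observe();print(Ro.from_rotvec(s['ee_rot']).as_matrix().round(3)); print('cam centre',-w['R'].T@w['t'])
a=cv2.imread('pics/top0.png')[160:280,110:350]
cv2.imwrite('pics/crop.png',cv2.convertScaleAbs(cv2.resize(a,None,fx=3.3,fy=3.3,interpolation=3),alpha=1.8))
E
```

```text
padA [0.603 0.014 0.006]
padB [ 0.593 -0.113  0.006]
jar1 [ 0.443 -0.008  0.044]
jar2 [ 0.447 -0.124  0.044]
bottle [0.453 0.132 0.06 ]
coverL [0.515 0.392 0.052]
handle [0.481 0.299 0.082]
g1 [ 0.503 -0.082  0.04 ]
g2 [ 0.39  -0.069  0.04 ]
y1 [ 0.378 -0.141  0.04 ]
{'camera_matrix': array([[313.15328981,   0.        , 252.77391442],
       [  0.        , 313.15328981, 195.67265461],
       [  0.        ,   0.        ,   1.        ]]), 'R': array([[ 3.02896437e-01,  9.53023470e-01, -1.15792517e-04],
       [ 9.15319207e-01, -2.90879168e-01,  2.78531972e-01],
       [ 2.65413825e-01, -8.44723289e-02, -9.60426951e-01]]), 't': array([-0.62392242, -0.03470674,  0.39046497])}
[[-0.953  0.303 -0.   ]
 [ 0.303  0.953 -0.001]
 [-0.    -0.001 -1.   ]]
cam centre [0.11711683 0.61750073 0.38460778]
```

View pics/crop.png

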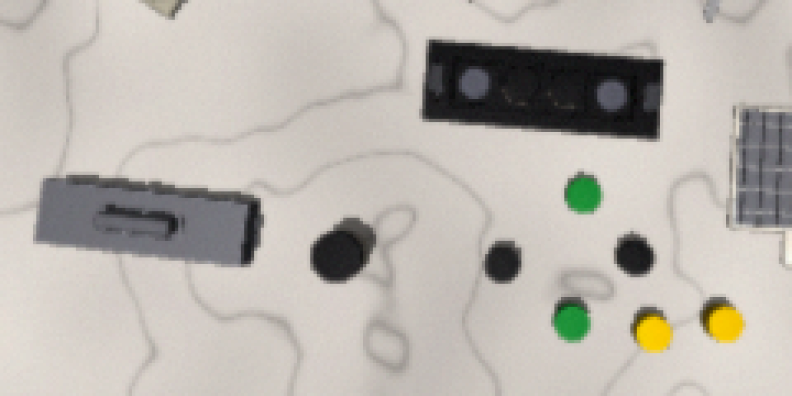

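Run:
```python
from h import *
tool([.47,.33,.28],np.radians(-4.5))
```

```text
pos [0.1892 0.5952 0.226 ] clock 0.1 F [-0.2  -0.02  0.46]
shift cm [-34.79 -16.77  -5.37]
turn [-1.1000e-03  1.1000e-03  1.3415e+00]
turn [-1.1000e-03 -1.2000e-03 -1.8001e+00]
```

drive_tool(
  commands=[
    [[0,0,1.34],[-34.8,-16.8,-5.4],1],
    [[0,0,1.34],[-34.8,-16.8,-5.4],1],
    [[0,0,1.34],[-34.8,-16.8,-5.4],1],
    [[0,0,1.34],[-34.8,-16.8,-5.4],1],
    [[0,0,1.34],[-34.8,-16.8,-5.4],1],
    [[0,0,1.34],[-34.8,-16.8,-5.4],1],
    [[0,0,1.34],[-34.8,-16.8,-5.4],1],
    [[0,0,1.34],[-34.8,-16.8,-5.4],1],
    [[0,0,1.34],[-34.8,-16.8,-5.4],1],
    [[0,0,1.34],[-34.8,-16.8,-5.4],1],
    [[0,0,1.34],[-34.8,-16.8,-5.4],1],
    [[0,0,1.34],[-34.8,-16.8,-5.4],1],
    [[0,0,1.34],[-34.8,-16.8,-5.4],1],
    [[0,0,1.34],[-34.8,-16.8,-5.4],1],
    [[0,0,1.34],[-34.8,-16.8,-5.4],1],
  ],
)

```text
clock: 1.35
position: [0.4693, 0.3309, 0.2804]
ee_rot: [-2.301, -2.139, 0.001]
force: [-0.6, -0.4, -0.4]
width: 1.002
gripper_force: 0.0
```

Run:
```python
from h import *
import pickle
i=cams.camera_info('wrist'); im=cams.get_image('wrist'); pickle.dump((i,im),open('cov.pkl','wb'))
cv2.imwrite('pics/w1.png',cv2.convertScaleAbs(cv2.resize(im,(800,600),interpolation=3),alpha=1.5))
tool([.52,-.02,.28],np.radians(-4.5))
```

```text
pos [0.4694 0.3308 0.2805] clock 1.4 F [-0.15 -0.09  0.08]
shift cm [-34.61   7.63   0.05]
turn [-0.0005  0.0001  0.0048]
turn [-1.0000e-04 -8.0000e-04 -3.1368e+00]
```

View pics/w1.png

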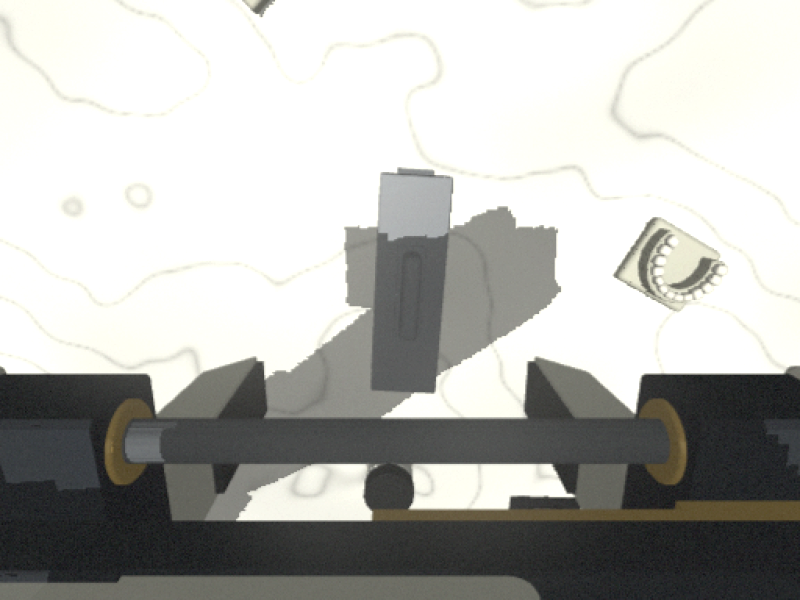

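The wrist view shows the cover's top face with corners near (381,174), (452,177), (435,392) and (372,390) at the 800x600 scale. The handle is centred at about (411,295).

Run:
```python
from h import *
import pickle
i,im=pickle.load(open('cov.pkl','rb'))
P=np.array([pix2w(i,(u*.64,v*.64),.052) for u,v in[(381,174),(452,177),(435,392),(372,390)]]); print(P.round(4),P.mean(0))
a=(P[0]+P[1]-P[2]-P[3])/2; print(np.linalg.norm(a),np.degrees(np.arctan2(a[1],a[0])), np.linalg.norm(P[0]-P[1]),np.linalg.norm(P[2]-P[3]))
H=np.array([pix2w(i,(u*.64,v*.64),.082) for u,v in[(412,253),(408,340)]]);print(H)
tool([.53,-.08,.30],np.radians(-4.5))
```

```text
[[0.463  0.399  0.052 ]
 [0.517  0.3929 0.052 ]
 [0.495  0.2136 0.052 ]
 [0.4406 0.2195 0.052 ]] [0.47888195 0.30623799 0.052     ]
0.18077749480510416 82.953662630329 0.054352039299547156 0.05465050617288774
[[0.48207993 0.34182753 0.082     ]
 [0.4746934  0.27412042 0.082     ]]
pos [0.4694 0.3308 0.2805] clock 1.4 F [-0.15 -0.09  0.08]
shift cm [-40.52   9.07  -1.95]
turn [-0.0005  0.0001  0.0048]
turn [-1.0000e-04 -8.0000e-04 -3.1368e+00]
```

drive_tool(
  commands=[
    [[0,0,0.005],[-41,9.3,-2],1],
    [[0,0,0.005],[-41,9.3,-2],1],
    [[0,0,0.005],[-41,9.3,-2],1],
    [[0,0,0.005],[-41,9.3,-2],1],
    [[0,0,0.005],[-41,9.3,-2],1],
    [[0,0,0.005],[-41,9.3,-2],1],
    [[0,0,0.005],[-41,9.3,-2],1],
    [[0,0,0.005],[-41,9.3,-2],1],
    [[0,0,0.005],[-41,9.3,-2],1],
    [[0,0,0.005],[-41,9.3,-2],1],
    [[0,0,0.005],[-41,9.3,-2],1],
    [[0,0,0.005],[-41,9.3,-2],1],
    [[0,0,0.005],[-41,9.3,-2],1],
    [[0,0,0.005],[-41,9.3,-2],1],
  ],
)

```text
clock: 2.57
position: [0.5313, -0.0841, 0.3005]
ee_rot: [-2.307, -2.131, -0.0]
force: [-1.1, 0.1, 0.2]
width: 0.999
gripper_force: 0.0
```

Run:
```python
from h import *
import pickle
i=cams.camera_info('wrist'); im=cams.get_image('wrist'); pickle.dump((i,im),open('rack.pkl','wb'))
cv2.imwrite('pics/w2.png',cv2.convertScaleAbs(cv2.resize(im,(800,600),interpolation=3),alpha=1.5))
tool()
```

```text
pos [ 0.5313 -0.0839  0.3005] clock 2.6167 F [-0.17  0.25 -0.32]
```

View pics/w2.png

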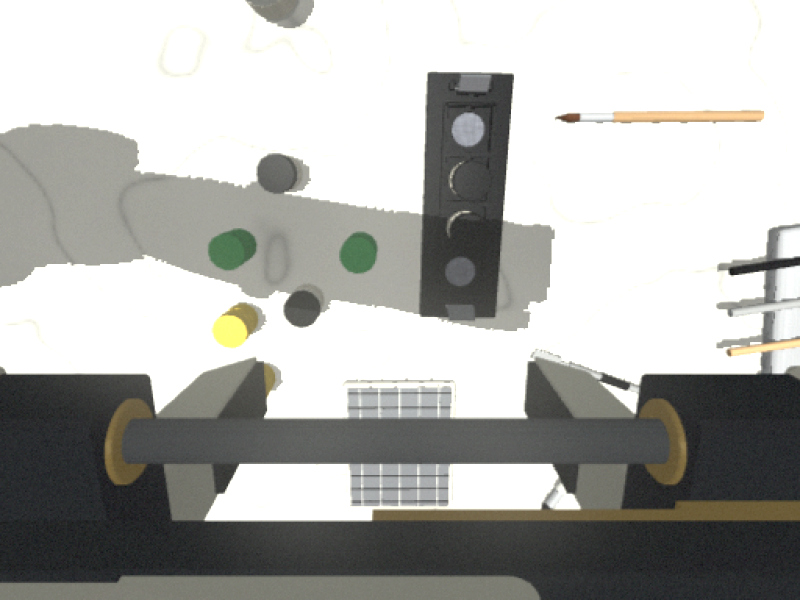

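The empty wells' pads are at (468,129) and (460,271), and the jar caps at (277,174) and (303,308). The plate corners are (429,72), (513,75), (495,319) and (420,317).

Run:
```python
from h import *
import pickle
i,im=pickle.load(open('rack.pkl','rb')); S=.64
P=np.array([pix2w(i,(u*S,v*S),.006) for u,v in[(429,72),(513,75),(495,319),(420,317)]]); print(P.round(4),P.mean(0))
a=(P[0]+P[1]-P[2]-P[3])/2; print(np.linalg.norm(a),np.degrees(np.arctan2(a[1],a[0])),np.linalg.norm(P[0]-P[1]))
g=im.max(2)
def blob(u,v,r,test):
    u,v=int(u*S),int(v*S); m=np.zeros(g.shape,np.uint8); m[v-r:v+r,u-r:u+r]=255*test(g[v-r:v+r,u-r:u+r])
    n,l,st,c=cv2.connectedComponentsWithStats(m); k=l[v,u]; print('  bbox',st[k]); return c[k]
pads=[]
for u,v in[(468,129),(460,271)]:
    t=g[int(v*S),int(u*S)]; c=blob(u,v,16,lambda x:x>t*.65); pads.append(pix2w(i,c,.006)); print('pad',c/S,pads[-1])
d=pads[0]-pads[1]; print('d',np.linalg.norm(d),np.degrees(np.arctan2(d[1],d[0])),(pads[0]+pads[1])/2)
for u,v in[(277,174),(303,308)]:
    t=float(g[int(v*S),int(u*S)]); print(t); c=blob(u,v,22,lambda x:x<t+20); print('jar',c/S,pix2w(i,c,.044),'eye',pix2w(i,(u*S,v*S),.044))
for n,uv in [('y1',(230,331)),('g1',(357,253)),('g2',(229,250))]: print(n,pix2w(i,(uv[0]*S,uv[1]*S),.044))
# top camera consistency
j=cams.camera_info('top'); 
for p in pads: print('top pix of pad',w2pix(j,p))
```

```text
[[ 0.5713  0.0632  0.006 ]
 [ 0.6422  0.0552  0.006 ]
 [ 0.6221 -0.161   0.006 ]
 [ 0.5496 -0.1532  0.006 ]] [ 0.59631613 -0.04895575  0.006     ]
0.21728950204655753 84.46873416476443 0.07135247211021013
  bbox [289  72  21  22 361]
pad [467.35197368 128.78722299] [0.60198544 0.01524849 0.006     ]
  bbox [278 164  27  25 470]
pad [455.34242021 276.25664894] [ 0.58560319 -0.11550723  0.006     ]
d 0.13177798833347762 82.85868514745069 [ 0.59379431 -0.05012937  0.006     ]
72.0
  bbox [165  99  26  25 527]
jar [276.8352704  173.10839658] [ 0.43966825 -0.00874628  0.044     ] eye [ 0.43970013 -0.00945617  0.044     ]
57.0
  bbox [182 186  23  23 411]
jar [301.64233577 307.77828467] [ 0.44479674 -0.12440583  0.044     ] eye [ 0.44596622 -0.12470338  0.044     ]
y1 [ 0.37794571 -0.1408508   0.044     ]
g1 [ 0.49847854 -0.07964785  0.044     ]
g2 [ 0.38967007 -0.06842216  0.044     ]
top pix of pad [253.64612005 185.39768369]
top pix of pad [296.89232204 190.42496852]
```

Run:
```python
from h import *
tool([.4397,-.009,.10],np.radians(-5.5))
```

```text
pos [ 0.5313 -0.0839  0.3005] clock 2.6167 F [-0.17  0.25 -0.32]
shift cm [ 6.74 -9.71 20.06]
turn [-0.0006 -0.0006  0.0171]
turn [ 1.0000e-03 -9.0000e-04 -3.1245e+00]
```

drive_tool(
  commands=[
    [[0,0,0.017],[6.7,-9.7,20],0.2],
    [[0,0,0.017],[6.7,-9.7,20],0.2],
    [[0,0,0.017],[6.7,-9.7,20],0.2],
    [[0,0,0.017],[6.7,-9.7,20],0.2],
    [[0,0,0.017],[6.7,-9.7,20],0.2],
    [[0,0,0.017],[6.7,-9.7,20],0.2],
    [[0,0,0.017],[6.7,-9.7,20],0.2],
    [[0,0,0.017],[6.7,-9.7,20],0.2],
    [[0,0,0.017],[6.7,-9.7,22.5],0.2],
    [[0,0,0.017],[6.7,-9.7,25],0.2],
    [[0,0,0.017],[6.7,-9.7,27],0.2],
    [[0,0,0.017],[6.7,-9.7,28.4],0.2],
    [[0,0,0.017],[6.7,-9.7,28.4],0.2],
    [[0,0,0.017],[6.7,-9.7,28.4],0.2],
  ],
  newtons=12,
)

```text
clock: 3.78
position: [0.4418, -0.0113, 0.0177]
ee_rot: [2.328, 2.108, 0.002]
force: [0.1, -0.8, 0.7]
width: 0.603
gripper_force: 0.0
```

Run:
```python
from h import *
im=cams.get_image('side')
cv2.imwrite('pics/s2.png',cv2.convertScaleAbs(cv2.resize(im[150:310,140:350],None,fx=3.5,fy=3.5,interpolation=3),alpha=1.5))
tool([.4397,-.009,.016],np.radians(-5.5))
```

```text
pos [ 0.4419 -0.0113  0.0181] clock 3.8333 F [0.19 0.25 0.32]
shift cm [ 0.21 -0.25  0.21]
turn [ 0.0024 -0.0006 -0.0032]
turn [-9.0000e-04 -3.8000e-03  3.1384e+00]
```

View pics/s2.png

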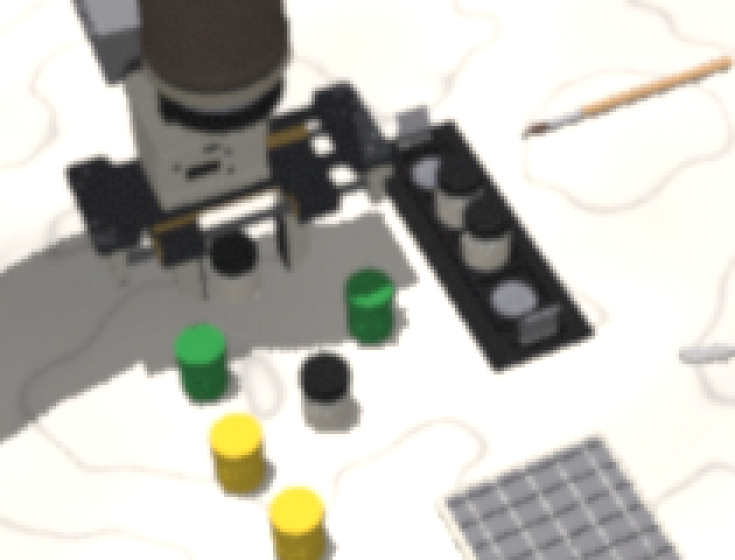

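The jar stands between the fingers. I'll correct the 2 mm offset, close on the jar and lift.

drive_tool(
  commands=[
    [[0,0,0],[0.2,-0.25,0.2],0.2],
    [[0,0,0],[0.2,-0.25,0.2],0.2],
    [[0,0,0],[0.2,-0.25,0.2],-1],
    [[0,0,0],[0.2,-0.25,0.2],-1],
    [[0,0,0],[0.2,-0.25,0.2],-1],
    [[0,0,0],[0.2,-0.25,0.2],-1],
    [[0,0,0],[0.2,-0.25,0.2],-1],
    [[0,0,0],[0.2,-0.25,0.2],-1],
    [[0,0,0],[0.2,-0.25,0.2],-1],
    [[0,0,0],[0.2,-0.25,0.2],-1],
  ],
  newtons=12,
)

```text
clock: 4.67
position: [0.438, -0.0089, 0.0148]
ee_rot: [2.329, 2.109, 0.001]
force: [0.3, 0.2, 6.2]
width: 0.343
gripper_force: 12.0
```

Run:
```python
from h import *
tool([.6022,.014,.10],np.radians(-5.5))
```

```text
pos [ 0.438  -0.0089  0.0148] clock 4.6667 F [0.27 0.19 6.19]
shift cm [ 3.9  16.12 -8.51]
turn [ 0.0003 -0.0002 -0.0032]
turn [-3.0000e-04 -4.0000e-04  3.1384e+00]
```

drive_tool(
  commands=[
    [[0,0,0],[0,0,-3],-1],
    [[0,0,0],[0,0,-6],-1],
    [[0,0,0],[0,0,-8.5],-1],
    [[0,0,0],[1,4,-8.5],-1],
    [[0,0,0],[2,8,-8.5],-1],
    [[0,0,0],[3,12,-8.5],-1],
    [[0,0,-0.003],[3.9,15,-8.5],-1],
    [[0,0,-0.003],[3.9,16.1,-8.5],-1],
    [[0,0,-0.003],[3.9,16.1,-7],-1],
    [[0,0,-0.003],[3.9,16.1,-5],-1],
    [[0,0,-0.003],[3.9,16.1,-5],-1],
    [[0,0,-0.003],[3.9,16.1,-5],-1],
    [[0,0,-0.003],[3.9,16.1,-5],-1],
  ],
)

```text
clock: 5.75
position: [0.6018, 0.0138, 0.0652]
ee_rot: [2.326, 2.112, -0.0]
force: [0.0, 0.2, -0.6]
width: 0.339
gripper_force: 12.0
```

Run:
```python
from h import *
tool([.6022,.014,.025],np.radians(-5.5))
print(readout.observe()['width'])
im=cams.get_image('side'); i=cams.camera_info('side')
# predicted axis of gripped jar: foot centre etc.
cv2.imwrite('pics/s3.png',cv2.convertScaleAbs(cv2.resize(im[150:270,200:350],None,fx=5,fy=5,interpolation=3),alpha=1.8))
```

```text
pos [0.6018 0.0138 0.0652] clock 5.75 F [ 0.    0.19 -0.65]
shift cm [0.02 0.04 4.02]
turn [-0.0001  0.0001 -0.0003]
turn [2.0000e-04 2.0000e-04 3.1413e+00]
0.3392882377013495
```

View pics/s3.png

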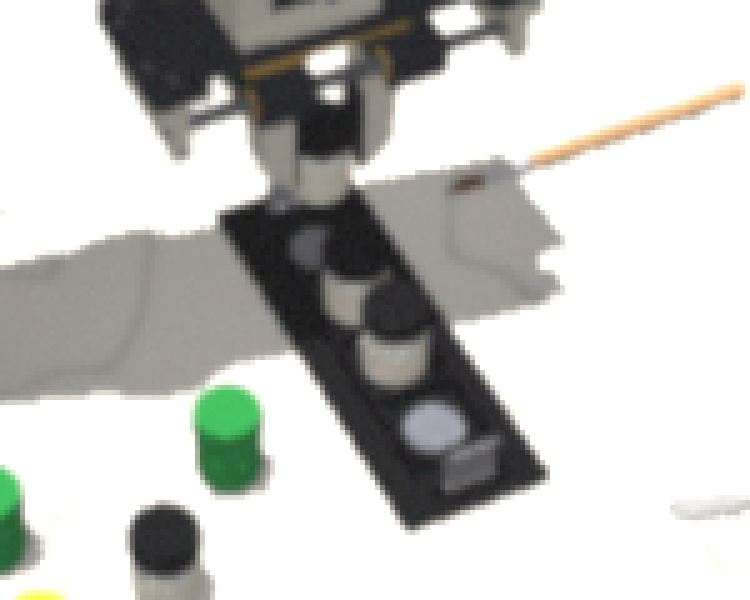

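The jar hangs upright, directly over the far pad. Lowering it.

drive_tool(
  commands=[
    [[0,0,0],[0,0.05,1.5],-1],
    [[0,0,0],[0,0.05,2.5],-1],
    [[0,0,0],[0,0.05,3.3],-1],
    [[0,0,0],[0,0.05,3.9],-1],
    [[0,0,0],[0,0.05,4.3],-1],
    [[0,0,0],[0,0.05,4.4],-1],
    [[0,0,0],[0,0.05,4.4],-1],
  ],
)

```text
clock: 6.38
position: [0.6023, 0.0139, 0.0209]
ee_rot: [-2.326, -2.112, -0.0]
force: [-0.1, 0.5, 0.1]
width: 0.344
gripper_force: 12.0
```

drive_tool(
  commands=[
    [[0,0,0],[0,0,0],0.2],
    [[0,0,0],[0,0,0],0.2],
    [[0,0,0],[0,0,0],0.2],
    [[0,0,0],[0,0,0],0.2],
    [[0,0,0],[0,0,-2],0.2],
    [[0,0,0],[0,0,-5],0.2],
    [[0,0,0],[0,0,-8],0.2],
    [[0,0,0],[0,0,-8],0.2],
    [[0,0,0],[0,0,-8],0.2],
  ],
)

```text
clock: 7.13
position: [0.6037, 0.014, 0.1026]
ee_rot: [2.324, 2.111, 0.005]
force: [-0.2, -0.0, -0.1]
width: 0.6
gripper_force: 0.0
```

Run:
```python
from h import *
tool([.4452,-.1245,.10],np.radians(-5.5))
```

```text
pos [0.6037 0.014  0.1026] clock 7.1333 F [-0.17 -0.01 -0.07]
shift cm [-15.3  -14.45   0.19]
turn [ 0.0038 -0.001   0.    ]
turn [ 1.6000e-03  5.9000e-03 -3.1416e+00]
```

drive_tool(
  commands=[
    [[0,0,0],[-3,-3,0],0],
    [[0,0,0],[-6,-5.6,0],0],
    [[0,0,0],[-9,-8.5,0],0],
    [[0,0,0],[-12,-11.3,0],0],
    [[0,0,0],[-14.5,-13.7,0],0],
    [[0,0,0],[-15.3,-14.45,0],0],
    [[0,0,0],[-15.3,-14.45,1],0],
    [[0,0,0],[-15.3,-14.45,3],0],
    [[0,0,0],[-15.3,-14.45,3],0],
    [[0,0,0],[-15.3,-14.45,3],0],
    [[0,0,0],[-15.3,-14.45,3],0],
  ],
)

```text
clock: 8.05
position: [0.4442, -0.1241, 0.0706]
ee_rot: [-2.324, -2.113, 0.001]
force: [-0.1, -0.7, -0.1]
width: 0.5
gripper_force: 0.0
```

Run:
```python
from h import *
tool([.4455,-.1245,.016],np.radians(-5.5));print(readout.observe()['width'])
```

```text
pos [ 0.4442 -0.1241  0.0706] clock 8.05 F [-0.05 -0.71 -0.15]
shift cm [-0.03  0.13  5.46]
turn [-0.0008  0.0002  0.0008]
turn [-3.0000e-04 -1.3000e-03 -3.1408e+00]
0.4995139708650382
```

drive_tool(
  commands=[
    [[0,0,0],[0,0.1,1],0],
    [[0,0,0],[0,0.1,2.5],0],
    [[0,0,0],[0,0.1,4],0],
    [[0,0,0],[0,0.1,5],0],
    [[0,0,0],[0,0.1,5.4],0],
    [[0,0,0],[0,0.1,5.4],0],
    [[0,0,0],[0,0.1,5.4],0],
    [[0,0,0],[0,0.1,5.4],-1],
    [[0,0,0],[0,0.1,5.4],-1],
    [[0,0,0],[0,0.1,5.4],-1],
    [[0,0,0],[0,0.1,5.4],-1],
    [[0,0,0],[0,0.1,5.4],-1],
    [[0,0,0],[0,0.1,5.4],-1],
    [[0,0,0],[0,0.1,5.4],-1],
  ],
  newtons=12,
)

```text
clock: 9.22
position: [0.4453, -0.1246, 0.0172]
ee_rot: [2.325, 2.112, 0.001]
force: [-1.1, 1.0, 5.5]
width: 0.346
gripper_force: 12.0
```

Run:
```python
from h import *
tool([.5901,-.1115,.0665],np.radians(-5.5))
```

```text
pos [ 0.4453 -0.1246  0.0172] clock 9.2167 F [-1.15  1.04  5.47]
shift cm [ 2.7  14.29 -4.91]
turn [ 0.001  -0.0002 -0.0001]
turn [-3.0000e-04 -1.6000e-03  3.1415e+00]
```

drive_tool(
  commands=[
    [[0,0,0],[0,0,-3],-1],
    [[0,0,0],[0,0,-6],-1],
    [[0,0,0],[0,0,-8.5],-1],
    [[0,0,0],[0.7,4,-8.5],-1],
    [[0,0,0],[1.4,8,-8.5],-1],
    [[0,0,0],[2.1,12,-8.5],-1],
    [[0,0,0],[2.7,14.3,-8.5],-1],
    [[0,0,0],[2.7,14.3,-8],-1],
    [[0,0,0],[2.7,14.3,-6],-1],
    [[0,0,0],[2.7,14.3,-5],-1],
    [[0,0,0],[2.7,14.3,-5],-1],
    [[0,0,0],[2.7,14.3,-5],-1],
  ],
)

```text
clock: 10.22
position: [0.5886, -0.1115, 0.0663]
ee_rot: [-2.325, -2.11, 0.002]
force: [0.1, -0.1, 0.9]
width: 0.341
gripper_force: 12.0
```

Run:
```python
from h import *
tool([.5901,-.1115,.0235],np.radians(-5.5))
im=cams.get_image('side')
cv2.imwrite('pics/s4.png',cv2.convertScaleAbs(cv2.resize(im[150:270,200:350],None,fx=5,fy=5,interpolation=3),alpha=1.8))
```

```text
pos [ 0.5886 -0.1115  0.0663] clock 10.2167 F [ 0.06 -0.1   0.9 ]
shift cm [0.02 0.16 4.28]
turn [-0.002  -0.     -0.0007]
turn [-0.      0.0032  3.1409]
```

View pics/s4.png

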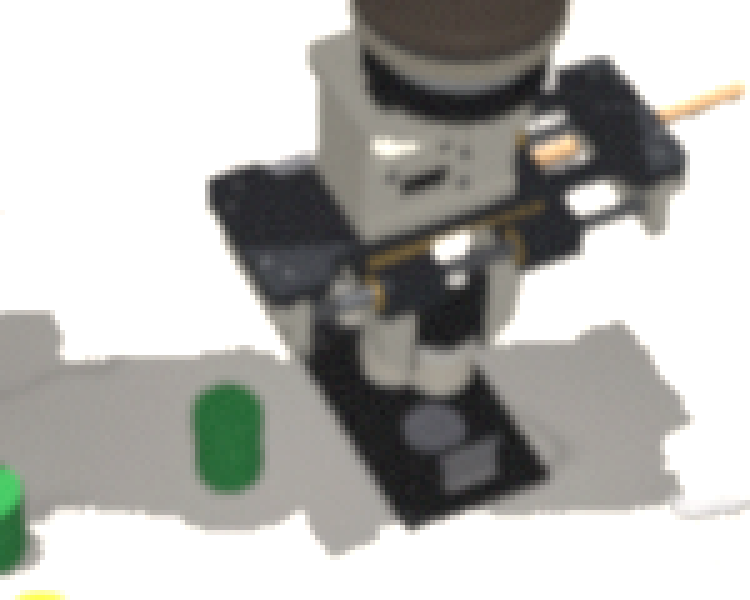

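The second jar is upright above the near pad. Lowering it.

drive_tool(
  commands=[
    [[0,0,0],[0,0.1,1.5],-1],
    [[0,0,0],[0,0.1,2.5],-1],
    [[0,0,0],[0,0.1,3.3],-1],
    [[0,0,0],[0,0.1,3.9],-1],
    [[0,0,0],[0,0.1,4.2],-1],
    [[0,0,0],[0,0.1,4.3],-1],
    [[0,0,0],[0,0.1,4.3],-1],
  ],
)

```text
clock: 10.85
position: [0.5907, -0.111, 0.0235]
ee_rot: [-2.325, -2.112, -0.0]
force: [0.3, 2.3, -1.8]
width: 0.341
gripper_force: 12.0
```

drive_tool(
  commands=[
    [[0,0,0],[0,0,0],0.2],
    [[0,0,0],[0,0,0],0.2],
    [[0,0,0],[0,0,0],0.2],
    [[0,0,0],[0,0,0],0.2],
    [[0,0,0],[0,0,-2],0.2],
    [[0,0,0],[0,0,-5],0.2],
    [[0,0,0],[0,0,-9],0.2],
    [[0,0,0],[0,0,-13],0.2],
    [[0,0,0],[0,0,-17],0.2],
    [[0,0,0],[0,0,-21],0.2],
    [[0,0,0],[0,0,-25],0.2],
    [[0,0,0],[2,-2,-27],0.2],
    [[0,0,0],[2,-2,-27],0.2],
    [[0,0,0],[2,-2,-27],0.2],
  ],
)

```text
clock: 12.02
position: [0.573, -0.0889, 0.295]
ee_rot: [2.323, 2.114, 0.004]
force: [0.0, 0.9, -0.8]
width: 0.601
gripper_force: 0.0
```

Run:
```python
from h import *
import pickle
i=cams.camera_info('wrist'); im=cams.get_image('wrist'); pickle.dump((i,im),open('rack2.pkl','wb'))
c=np.array([.5963,-.049]); a=np.radians(84.5); e=np.array([np.cos(a),np.sin(a)])
o=np.array([120,20])
big=cv2.convertScaleAbs(cv2.resize(im[20:220,180:380],None,fx=3,fy=3,interpolation=3),alpha=2.2,beta=10)
f=np.array([e[1],-e[0]])
for y in(-63,-21,21,63):
    X=c+e*y/1e3; ring=[(w2pix(i,[*(X+.016*(np.cos(t)*e+np.sin(t)*f)),.05])-[180,20])*3+1 for t in np.linspace(0,6.28,40)]
    cv2.polylines(big,[np.int32(ring)],True,(0,255,255),1)
ring=[(w2pix(i,[*(c+sx*.037*f+sy*.109*e),.006])-[180,20])*3+1 for sx,sy in[(-1,-1),(1,-1),(1,1),(-1,1)]]
cv2.polylines(big,[np.int32(ring)],True,(0,0,255),1)
cv2.imwrite('pics/w3.png',big)
tool([.48,.30,.28],np.radians(-7))
```

```text
pos [ 0.5726 -0.0894  0.2937] clock 12.0667 F [ 0.53  0.05 -0.33]
shift cm [ 37.88 -12.92   1.38]
turn [ 0.0005 -0.0006  0.027 ]
turn [ 9.0000e-04  8.0000e-04 -3.1146e+00]
```

View pics/w3.png

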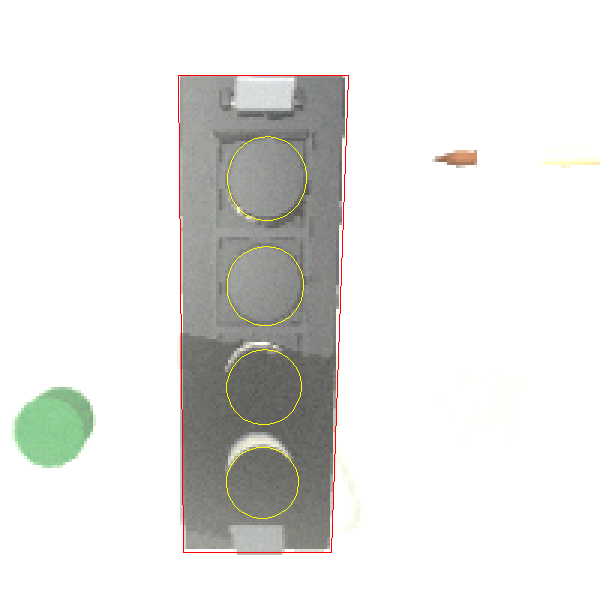

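All four jars sit in their wells and the rack model overlays well. I've got one picture left, so I'll measure the cover numerically with an edge fit from two viewpoints.

drive_tool(
  commands=[
    [[0,0,0.02],[36,-12.9,1.4],0.2],
    [[0,0,0.02],[36,-12.9,1.4],0.2],
    [[0,0,0.02],[36,-12.9,1.4],0.2],
    [[0,0,0.02],[36,-12.9,1.4],0.2],
    [[0,0,0.02],[36,-12.9,1.4],0.2],
    [[0,0,0.02],[36,-12.9,1.4],0.2],
    [[0,0,0.02],[36,-12.9,1.4],0.2],
    [[0,0,0.02],[36,-12.9,1.4],0.2],
    [[0,0,0.02],[36,-12.9,1.4],0.2],
    [[0,0,0.02],[36,-12.9,1.4],0.2],
    [[0,0,0.02],[36,-12.9,1.4],0.2],
    [[0,0,0.02],[36,-12.9,1.4],0.2],
    [[0,0,0.02],[36,-12.9,1.4],0.2],
  ],
)

```text
clock: 13.15
position: [0.4795, 0.2791, 0.2788]
ee_rot: [2.348, 2.086, -0.003]
force: [0.3, 0.2, -0.6]
width: 0.603
gripper_force: 0.0
```

```bash
cat > fit.py <<'E'
from h import *
import pickle
from scipy.optimize import minimize
from scipy.ndimage import map_coordinates
def fit(i,im,x0,boxes):
    """boxes: (half w, half l, z) outlines; maximise the gradient strength along them"""
    g=cv2.GaussianBlur(np.log(im.max(2)+8.),(0,0),.9); G=np.hypot(cv2.Sobel(g,-1,1,0),cv2.Sobel(g,-1,0,1)); G=np.minimum(G,1.5)
    s=np.linspace(-.95,.95,60)
    def cost(p):
        x,y,a=p[0]/1e3,p[1]/1e3,np.radians(p[2]); e=np.array([np.cos(a),np.sin(a)]); f=np.array([e[1],-e[0]]); v=0
        for w,l,z in boxes:
            L=np.r_[np.c_[w*s,0*s+l],np.c_[w*s,0*s-l],np.c_[0*s+w,l*s],np.c_[0*s-w,l*s]]
            X=np.c_[np.array([x,y])+L[:,:1]*f+L[:,1:]*e,0*L[:,0]+z]
            q=(i['camera_matrix']@(i['R']@X.T+i['t'][:,None])); v-=map_coordinates(G,[q[1]/q[2],q[0]/q[2]],order=1).mean()
        return v
    best=min((minimize(cost,np.array(x0)+d,method='Nelder-Mead',options=dict(initial_simplex=np.array(x0)+d+np.array([[0,0,0],[3,0,0],[0,3,0],[0,0,1.5]]))) for d in np.random.default_rng(0).normal(0,1,(12,3))*[2,2,.8]),key=lambda r:r.fun)
    print(best.x.round(2),best.fun.round(3)); return best.x
E
python3 - <<'E'
from fit import *
i=cams.camera_info('wrist'); im=cams.get_image('wrist'); pickle.dump((i,im),open('cov2.pkl','wb'))
tool()
top=[(.028,.091,.052)]; hd=[(.007,.033,.082)]
for n in('cov','cov2'):
    a=pickle.load(open(n+'.pkl','rb'))
    for b in(top,hd,top+hd): fit(*a,[478.8,306.5,83],b)
for n in('rack','rack2'): fit(*pickle.load(open(n+'.pkl','rb')),[596.2,-48.8,84.5],[(.037,.109,.006)])
E
```

```text
pos [0.4796 0.2789 0.2792] clock 13.2 F [ 0.12 -0.71  0.68]
[478.28 307.28  82.58] -1.014
[477.05 310.38  82.24] -0.164
[478.19 307.17  82.6 ] -1.149
[477.99 306.71  83.08] -0.917
[481.17 306.69  83.49] -0.499
[477.78 306.99  83.1 ] -1.352
[595.12 -48.08  84.62] -1.413
[595.97 -48.08  84.25] -1.461
```

Run:
```python
from h import *
tool([.478,.307,.055],np.radians(-7.1))
```

```text
pos [0.4796 0.2789 0.2792] clock 13.2 F [ 0.12 -0.71  0.68]
shift cm [ 2.8  -0.49 22.42]
turn [-0.0003  0.0013  0.0048]
turn [-2.1000e-03 -4.0000e-04 -3.1368e+00]
```

drive_tool(
  commands=[
    [[0,0,0.005],[2.8,-0.5,4],0.2],
    [[0,0,0.005],[2.8,-0.5,8],0.2],
    [[0,0,0.005],[2.8,-0.5,12],0.2],
    [[0,0,0.005],[2.8,-0.5,16],0.2],
    [[0,0,0.005],[2.8,-0.5,18],0.2],
    [[0,0,0.005],[2.8,-0.5,18],0.2],
    [[0,0,0.005],[2.8,-0.5,18],0.2],
    [[0,0,0.005],[2.8,-0.5,18],0.2],
  ],
)

```text
clock: 13.87
position: [0.4788, 0.3091, 0.1015]
ee_rot: [2.353, 2.081, 0.004]
force: [0.5, 0.6, 0.4]
width: 0.599
gripper_force: 0.0
```

Run:
```python
from h import *
tool([.478,.307,.055],np.radians(-7.1))
```

```text
pos [0.4788 0.3091 0.1015] clock 13.8667 F [0.53 0.58 0.36]
shift cm [-0.22 -0.07  4.65]
turn [ 0.002  -0.0015  0.0011]
turn [ 2.4000e-03  3.1000e-03 -3.1405e+00]
```

drive_tool(
  commands=[
    [[0,0,0],[-0.1,-0.05,1.5],0.2],
    [[0,0,0],[-0.1,-0.05,3],0.2],
    [[0,0,0],[-0.1,-0.05,4],0.2],
    [[0,0,0],[-0.1,-0.05,4.5],0.2],
    [[0,0,0],[-0.1,-0.05,4.5],0.2],
    [[0,0,0],[-0.1,-0.05,4.5],0.2],
    [[0,0,0],[-0.1,-0.05,4.5],-1],
    [[0,0,0],[-0.1,-0.05,4.5],-1],
    [[0,0,0],[-0.1,-0.05,4.5],-1],
    [[0,0,0],[-0.1,-0.05,4.5],-1],
    [[0,0,0],[-0.1,-0.05,4.5],-1],
    [[0,0,0],[-0.1,-0.05,4.5],-1],
    [[0,0,0],[-0.1,-0.05,4.5],-1],
    [[0,0,0],[-0.1,-0.05,4.5],-1],
    [[0,0,0],[-0.1,-0.05,4.5],-1],
  ],
  newtons=45,
)

```text
clock: 15.12
position: [0.4763, 0.3083, 0.0545]
ee_rot: [-2.352, -2.083, 0.001]
force: [0.0, -0.3, -1.6]
width: 0.148
gripper_force: 45.0
```

Run:
```python
from h import *
tool([.478,.307,.175],np.radians(-7.1))
```

```text
pos [0.4763 0.3083 0.0545] clock 15.1167 F [ 0.05 -0.32 -1.58]
shift cm [ -0.12   0.18 -12.05]
turn [-0.0004  0.0003  0.0028]
turn [-5.0000e-04 -7.0000e-04 -3.1388e+00]
```

drive_tool(
  commands=[
    [[0,0,0],[0,0,-2],-1],
    [[0,0,0],[0,0,-5],-1],
    [[0,0,0],[0,0,-8],-1],
    [[0,0,0],[0,0,-11],-1],
    [[0,0,0],[0,0,-12.5],-1],
    [[0,0,0],[0,0,-12.5],-1],
    [[0,0,0],[0,0,-12.5],-1],
  ],
)

```text
clock: 15.7
position: [0.4767, 0.3087, 0.1801]
ee_rot: [-2.351, -2.083, -0.002]
force: [-0.2, -0.7, -1.0]
width: 0.15
gripper_force: 45.0
```

Run:
```python
from h import *
tool([.596,-.0478,.165],np.radians(-5.6)); print(readout.observe()['width'])
```

```text
pos [0.4767 0.3087 0.1801] clock 15.7 F [-0.18 -0.67 -0.95]
shift cm [-33.95  16.15   1.48]
turn [ 0.0007 -0.0012 -0.0232]
turn [-1.8000e-03 -1.1000e-03  3.1184e+00]
0.14982872619522958
```

drive_tool(
  commands=[
    [[0,0,0],[-2,1,0],-1],
    [[0,0,0],[-5,2.4,0],-1],
    [[0,0,0],[-8,3.8,0],-1],
    [[0,0,-0.01],[-11,5.2,0],-1],
    [[0,0,-0.02],[-14,6.7,0],-1],
    [[0,0,-0.023],[-17,8.1,0],-1],
    [[0,0,-0.023],[-20,9.5,0],-1],
    [[0,0,-0.023],[-23,10.9,0],-1],
    [[0,0,-0.023],[-26,12.4,0],-1],
    [[0,0,-0.023],[-29,13.8,0],-1],
    [[0,0,-0.023],[-31.5,15,0],-1],
    [[0,0,-0.023],[-33,15.7,0],-1],
    [[0,0,-0.023],[-34,16.1,1],-1],
    [[0,0,-0.023],[-34,16.1,2],-1],
    [[0,0,-0.023],[-34,16.1,3],-1],
    [[0,0,-0.023],[-34,16.1,4],-1],
    [[0,0,-0.023],[-34,16.1,4],-1],
    [[0,0,-0.023],[-34,16.1,4],-1],
  ],
)

```text
clock: 17.2
position: [0.5944, -0.0468, 0.1385]
ee_rot: [-2.324, -2.111, 0.002]
force: [0.0, -0.6, -1.4]
width: 0.147
gripper_force: 45.0
```

Run:
```python
from fit import *
tool([.596,-.0478,.08],np.radians(-5.6)); print(readout.observe()['width'])
i=cams.camera_info('side'); im=cams.get_image('side'); p=readout.observe()['position']
dz=p[2]-.0545
fit(i,im,[596,-49,84.4],[(.028,.091,.052+dz)])
w=cams.camera_info('wrist'); iw=cams.get_image('wrist')
c=np.array([.5957,-.0485]); a=np.radians(84.4); e=np.array([np.cos(a),np.sin(a)]); f=np.array([e[1],-e[0]])
ov=[]
for I,A in((i,im),(w,iw)):
    k=3 if I is i else 1.5
    B=cv2.convertScaleAbs(cv2.resize(A,None,fx=k,fy=k,interpolation=3),alpha=1.8)
    for z,hw,hl,cc,col in((.052+dz,.028,.091,p[:2]-.001*e,(0,255,0)),(dz,.028,.091,p[:2]-.001*e,(0,255,255)),(.006,.037,.109,c,(0,0,255))):
        cv2.polylines(B,[np.int32([w2pix(I,[*(cc+sx*hw*f+sy*hl*e),z])*k+k/2 for sx,sy in[(-1,-1),(1,-1),(1,1),(-1,1)]])],True,col,1)
    q=w2pix(I,[*c,.03])*k; x0,y0=int(max(0,q[0]-200)),int(max(0,q[1]-300)); ov.append(cv2.copyMakeBorder(B[y0:y0+600,x0:x0+400],0,600-len(B[y0:y0+600]),0,0,0))
cv2.imwrite('pics/fin.png',np.hstack(ov)); print(ov[0].shape,ov[1].shape)
```

```text
pos [ 0.5944 -0.0468  0.1385] clock 17.2 F [ 0.01 -0.59 -1.44]
shift cm [-0.09  0.18  5.85]
turn [-0.0024 -0.0003  0.0017]
turn [ 4.0000e-04 -3.8000e-03 -3.1399e+00]
0.147197752907578
[596.24 -53.44  80.94] -0.974
(600, 400, 3) (600, 400, 3)
```

View pics/fin.png

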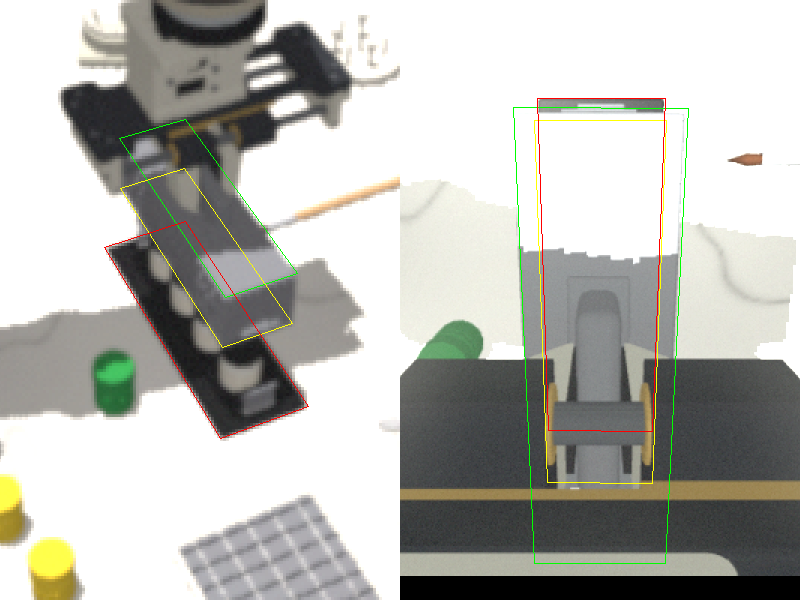

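The side and wrist overlays roughly agree with the gripped cover. Before lowering, I'll measure its pose in the hand numerically from the wrist picture, leaving height and pitch free.

```bash
cat > fit2.py <<'E'
from fit import *
def fit4(i,im,x0,parts,seed=0):
    """p = x,y mm, yaw deg, z mm of rim, pitch mrad; parts: segments in cover frame"""
    g=cv2.GaussianBlur(np.log(im.max(2)+8.),(0,0),.8); gx,gy=cv2.Sobel(g,-1,1,0),cv2.Sobel(g,-1,0,1)
    G=np.minimum(np.hypot(gx,gy),.8); s=np.linspace(0,1,60)[:,None]
    L=np.vstack([np.array(a)*(1-s)+np.array(b)*s for a,b in parts])
    def cost(p):
        R=Ro.from_euler('zx',[p[2]-90,np.degrees(p[4]/1e3)],degrees=True).as_matrix() if 0 else Ro.from_euler('ZX',[np.radians(p[2]-90),p[4]/1e3]).as_matrix()
        X=L@R.T+np.array(p[:2]+[0,0])[:2].tolist().__add__([p[3]]).__class__([p[0],p[1],p[3]])/np.array(1e3) if 0 else L@R.T+np.array([p[0],p[1],p[3]])/1e3
        q=i['camera_matrix']@(i['R']@X.T+i['t'][:,None]); return -map_coordinates(G,[q[1]/q[2],q[0]/q[2]],order=1).mean()
    best=min((minimize(cost,x,method='Nelder-Mead',options=dict(maxiter=3000,initial_simplex=np.vstack([x,x+np.diag([2,2,1,3,10])]))) for x in np.array(x0)+np.random.default_rng(seed).normal(0,1,(16,5))*[1.5,2,.8,3,8]),key=lambda r:r.fun)
    print(best.x.round(2),round(best.fun,3)); return best.x
E
sed -i '/if 0 else Ro/s/R=.*if 0 else /R=/; /__add__/s/X=.*if 0 else /X=/' fit2.py
python3 - <<'E'
from fit2 import *
i=cams.camera_info('wrist'); im=cams.get_image('wrist'); s=readout.observe(); print(s['position'].round(4), Ro.from_rotvec(s['ee_rot']).as_matrix().round(4).tolist())
t=.052;W=.028;Lh=.091
parts=[((-W,.025,t),(-W,Lh,t)),((W,.025,t),(W,Lh,t)),((-W,Lh,t),(W,Lh,t))]
p=s['position']*1e3
for k in(0,1): fit4(i,im,[p[0],p[1]-1,84.4,p[2]-54.5,0],parts,k)
# same partial fit on bench picture where z=0
fit4(*pickle.load(open('cov2.pkl','rb')),[478,307,83,0,0],parts)
r=w2pix(i,[*(s['position'][:2]),.13]);print(r)
print(im[:,:,1][::1][[60,65,68,70,72,74,76,78,80,82,85,90]][:,250:270:6].tolist())
E
```

```text
[ 0.5956 -0.0479  0.1402] [[0.097, 0.9953, 0.0008], [0.9953, -0.097, 0.0002], [0.0003, 0.0008, -1.0]]
[594.8  -48.84  84.47  82.62  21.87] -0.717
[594.79 -48.9   84.47  82.67  20.62] -0.717
[ 478.84  294.76   83.22   35.06 -282.11] -0.785
[253.99585044 238.62378038]
[[232, 232, 232, 233], [101, 99, 98, 99], [74, 74, 74, 71], [131, 133, 129, 129], [114, 113, 113, 110], [111, 108, 109, 107], [141, 141, 140, 139], [165, 164, 164, 160], [164, 164, 164, 161], [164, 162, 162, 161], [164, 164, 162, 162], [164, 164, 163, 164]]
```

The cover is within about 1 mm of centred and aligned in yaw (84.5° against 84.4°). Lowering it to just above the clips.

drive_tool(
  commands=[
    [[0,0,0],[-0.05,0.05,1],-1],
    [[0,0,0],[-0.05,0.05,2.5],-1],
    [[0,0,0],[-0.05,0.05,4],-1],
    [[0,0,0],[-0.05,0.05,5],-1],
    [[0,0,0],[-0.05,0.05,5.7],-1],
    [[0,0,0],[-0.05,0.05,6.1],-1],
    [[0,0,0],[-0.05,0.05,6.1],-1],
    [[0,0,0],[-0.05,0.05,6.1],-1],
  ],
  newtons=55,
)

```text
clock: 18.02
position: [0.5959, -0.0485, 0.079]
ee_rot: [-2.327, -2.11, -0.001]
force: [-0.2, 2.3, -0.4]
width: 0.149
gripper_force: 55.0
```

Run:
```python
from h import *
tool([.596,-.0475,.0605],np.radians(-5.6)); s=readout.observe();print(s['width'],s['ft_torque'])
```

```text
pos [ 0.5959 -0.0485  0.079 ] clock 18.0167 F [-0.22  2.31 -0.42]
shift cm [ 0.1  -0.    1.85]
turn [ 0.0001 -0.0008 -0.0002]
turn [-1.2000e-03 -2.0000e-04  3.1414e+00]
0.14876475878357553 [ 0.44281936  0.20432687 -0.06654618]
```

drive_tool(
  commands=[
    [[0,0,0],[0.1,0,0.2],-1],
    [[0,0,0],[0.1,0,0.4],-1],
    [[0,0,0],[0.1,0,0.6],-1],
    [[0,0,0],[0.1,0,0.8],-1],
    [[0,0,0],[0.1,0,0.8],-1],
  ],
)

```text
clock: 18.43
position: [0.5967, -0.0478, 0.071]
ee_rot: [2.326, 2.11, 0.002]
force: [1.7, 2.8, 2.8]
width: 0.153
gripper_force: 55.0
```

drive_tool(
  commands=[
    [[0,0,0],[0.05,0,0.2],-1],
    [[0,0,0],[0.05,0,0.3],-1],
    [[0,0,0],[0.05,0,0.4],-1],
    [[0,0,0],[0.05,0,0.5],-1],
    [[0,0,0],[0.05,0,0.5],-1],
  ],
)

```text
clock: 18.85
position: [0.5971, -0.0478, 0.0666]
ee_rot: [2.326, 2.109, 0.003]
force: [0.0, 2.1, 7.6]
width: 0.147
gripper_force: 55.0
```

drive_tool(
  commands=[
    [[0,0,0],[0,0,0.2],-1],
    [[0,0,0],[0,0,0.4],-1],
    [[0,0,0],[0,0,0.6],-1],
    [[0,0,0],[0,0,0.7],-1],
    [[0,0,0],[0,0,0.7],-1],
  ],
)

```text
clock: 19.27
position: [0.5962, -0.0469, 0.06]
ee_rot: [-2.327, -2.11, -0.003]
force: [-4.8, 5.1, 19.8]
width: 0.143
gripper_force: 55.0
```

drive_tool(
  commands=[
    [[0,0,0],[0,0,0],-1],
    [[0,0,0],[0,0,0],-1],
    [[0,0,0],[0,0,0],-1],
    [[0,0,0],[0,0,0],-1],
  ],
)

```text
clock: 19.6
position: [0.5963, -0.0469, 0.0601]
ee_rot: [-2.327, -2.11, -0.003]
force: [-3.6, 5.0, 18.7]
width: 0.154
gripper_force: 55.0
```

Run:
```python
from fit2 import *
for _ in range(3):
    i=cams.camera_info('wrist'); im=cams.get_image('wrist'); s=readout.observe(); print(s['position'].round(4),s['force'].round(1),s['ft_torque'].round(2),Ro.from_rotvec(s['ee_rot']).as_matrix()[:,2].round(4),s['clock'])
t=.052;W=.028;Lh=.091
parts=[((-W,.025,t),(-W,Lh,t)),((W,.025,t),(W,Lh,t)),((-W,Lh,t),(W,Lh,t))]
fit4(i,im,[595.5,-48,84.4,6,0],parts)
```

```text
[ 0.5962 -0.0468  0.0601] [-4.6  5.7 18.4] [1.3  1.15 0.03] [ 0.001   0.0016 -1.    ] 19.65
[ 0.5962 -0.0469  0.0601] [-3.5  5.8 19. ] [1.37 1.07 0.05] [ 0.001   0.0015 -1.    ] 19.7
[ 0.5962 -0.0469  0.0601] [-4.1  5.5 18.6] [1.39 1.14 0.05] [ 0.001   0.0015 -1.    ] 19.75
[595.57 -49.18  84.55   4.7   11.  ] -0.761
```

drive_tool(
  commands=[
    [[0,0,0],[0.05,-0.05,0.1],-1],
    [[0,0,0],[0.05,-0.05,0.2],-1],
    [[0,0,0],[0.05,-0.05,0.3],-1],
    [[0,0,0],[0.05,-0.05,0.3],-1],
    [[0,0,0],[0.05,-0.05,0.3],-1],
  ],
)

```text
clock: 20.17
position: [0.5963, -0.0468, 0.06]
ee_rot: [2.328, 2.109, 0.006]
force: [-14.7, 6.4, 51.4]
width: 0.146
gripper_force: 55.1
```

The cover is solidly on the plate: more push produced no further travel. Easing back to a firm 15–18 N.

drive_tool(
  commands=[
    [[0,0,0],[0,0,-0.1],-1],
    [[0,0,0],[0,0,-0.2],-1],
    [[0,0,0],[0,0,-0.3],-1],
    [[0,0,0],[0,0,-0.3],-1],
    [[0,0,0],[0,0,-0.3],-1],
    [[0,0,0],[0,0,-0.3],-1],
    [[0,0,0],[0,0,-0.3],-1],
  ],
)

```text
clock: 20.75
position: [0.5962, -0.0469, 0.0601]
ee_rot: [2.327, 2.109, 0.003]
force: [-3.1, 3.2, 17.8]
width: 0.147
gripper_force: 55.0
```

Run:
```python
from fit2 import *
s=readout.observe(); print(s['position'].round(4),s['force'].round(1),s['ft_torque'].round(2),s['clock'])
i=cams.camera_info('wrist'); im=cams.get_image('wrist'); j=cams.camera_info('side'); jm=cams.get_image('side')
t=.052;W=.028;Lh=.091
parts=[((-W,.025,t),(-W,Lh,t)),((W,.025,t),(W,Lh,t)),((-W,Lh,t),(W,Lh,t))]
fit4(i,im,[595.5,-48,84.4,6,0],parts)
near=[((-W,-Lh,t),(W,-Lh,t)),((-W,-Lh,0),(-W,-Lh,t)),((W,-Lh,0.01),(W,-Lh,t)),((-W,-Lh,t),(-W,-.03,t)),((W,-Lh,t),(W,-.03,t)),((-W,-Lh,0),(-W,-.0,0))]
for k in(0,1):fit4(j,jm,[595.5,-48,84.4,6,0],near,k)
```

```text
[ 0.5962 -0.0469  0.0601] [-3.1  3.2 17.8] [1.06 0.76 0.04] 20.75
[595.61 -48.98  84.57   4.53  14.14] -0.76
[ 619.19  -31.73   79.51  -43.43 -133.54] -0.679
[ 619.19  -31.73   79.51  -43.43 -133.54] -0.679
```

```bash
python3 -c "
from cell import job
print(job.sign_off())"
```

```text
the job is handed in; nothing more can be done
None
```

I put both jars back in the two end wells and pressed the cover home until it was solid on the plate. The job was handed in at about 21 s with the arm still pushing down at about 18 N. The sign-off gave no verdict, and I judged the clips as snapped from height and force, not from a picture.

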